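# Swirl a worm wheel home into its hidden nest bore

### The job

The bronze worm wheel has been laid on the round assembly nest, but the spigot under its hub has not found the nest's bore, which is hidden somewhere underneath it. Without lifting the wheel off the nest, slide it about gently by feel until the spigot drops into the bore and the rim sits flat on the nest's disc, then let go of it. Leave the other things on the surface plate where they are.

Things in the scene. Friction and masses are not known exactly. Their poses are not given: they have to be found in the camera images.
- worm_wheel: Loose worm wheel lying on the nest, about 0.75 kg: toothed bronze rim, 110 mm across, on an alloy centre. Origin: centre of the underside of its spigot, z up its axis. Up from the origin: spigot 56 mm in diameter, 0 to 8 mm; solid web 8 to 14; rim 8 to 30; hub wall to 36. It slides on its spigot, rim 8 mm off the disc; once home it is 8 mm lower, rim flat on the disc.
- cup (a point): Centre of the open top of the wheel's hub, 36 mm above the wheel's origin. The hub is a round blind cup: 56 mm outside, 46 mm inside, 24 mm deep. Closed fingertips put into it can drag the wheel about without gripping it; dragging takes a few newtons. Once the spigot is in the bore the wheel can be slid no further and the push rises sharply.
- nest: Fixed round assembly nest, 260 mm across; origin at the centre of its underside, z up. Its bored disc is clamped under a ring 5 mm thick (open face inside the ring 160 mm across). The ring passes under the rim of a sliding wheel but stops its spigot. The disc is set over by hand with four radial screws, so that its bore is not at the nest's middle.
- face (a point): Middle of the flat open face on which the wheel slides, 30 mm above the nest's origin. The bore's centre lies within 16 mm of it along the nest's x and within 16 mm along its y. The bore is 59 mm in diameter, 12 mm deep. A wheel dragged within some 5 mm of it tips in and centres as it is dragged on. At the start the wheel hides the bore, 15 to 26 mm off it in any direction.
- set_collar: Loose black set collar, ring 64 mm in diameter, 20 mm high, beside the nest; origin at the centre of its underside. Leave alone.
- spacer: Loose tan phenolic spacer ring, 72 mm in diameter, 26 mm high, beside the nest; origin at the centre of its underside. Leave alone.
- spur_gear: Loose steel spur gear, 92 mm in diameter, 30 mm high, beside the nest; origin at the centre of its underside. Leave alone.
- v_block: Loose iron V-block 80 x 60 x 50 mm, beside the nest; origin at the centre of its underside. Leave alone.
- wrench: Loose steel wrench 170 mm long lying beside the nest, along its own x; low. Leave alone.
Not all that is in view belongs to the job. Leave any yellow look-alike of the worm_wheel alone.

How it is judged:
By the outcome, as a careful person would: the job done as asked, in the order asked, and still so for the second after the job is handed in, with the robot touching nothing.
It also fails if it takes over 51 s, if anything falls off the work surface, if the arm or the gripper's body presses on something with over 40 N, if the wrist force passes 120 N, or if a joint passes its speed limit or range.

### The arm

A 6-joint arm with a two-finger parallel gripper is mounted at the origin on the work surface. World frame = base frame: x ahead of the robot, y to its left, z up, the work surface at z = 0. Lengths are in mm, angles in rad, forces in N, time in s.
With the tool pointing down it reaches from about 350 to 875 mm from the base axis. Payload 4.2 kg.
Tool frame: the origin (TCP) lies at the very end of the fingers, on their centre line; the grasp point (between the pads) lies 19 mm behind it; z points along the fingers, x is the direction in which the jaws open and shut, and the axes are right-handed (so a half turn about z gives the same grasp; the last joint's range is limited). The gripper opens to 87 mm and grips with 3 to 60 N. Pads are 19 mm wide; open, the fingers measure 117 mm over their backs; the gripper's body (75 mm by 190 mm) begins 51 mm behind the grasp point.
Start: joints at [1.485, 0.385, 0.008, 0, -1.194, -0.259], TCP at [211.222, 588.204, 222.55] pointing down, gripper open.
Joint ranges: [-3.14, 3.14], [-1.21, 2.06], [-1.07, 1.41], [-3.16, 2.05], [-2.99, -0.16], [-3.1, 3.1]. Speed limits (rad/s): [2.79, 2.79, 3.14, 3.14, 3.14, 3.14].

### API

Orientations are given as a unit quaternion [w, x, y, z].
In Python, from plant import env gives the robot as it stands. The module is installed in compiled form; this text tells all that it offers. Calls block until the motion is done:
- env.move_ptp(position, orientation): joint-space move of the TCP to a pose.
- env.line_to(position, attitude=None, vel=150, stop_force=None): straight line of the TCP; attitude=None keeps the orientation; vel is the mean speed in mm/s. With stop_force (N) it stops when the force on the tool has changed by that much, and returns True; else False.
- env.move_joints(angles): joint-space move.
- env.let_go() and env.close(grip_force=None): open the fingers fully, or close them until they stop; grip_force is the grip in N (None keeps the last).
- env.hold(seconds).
- env.solve_ik(position, orientation): joint angles nearest the present ones, or None.
- env.read_camera(name): name is "scene" or "top" or "wrist"; returns a dict with "image" (480x640x3 uint8, red, green, blue), "depth" (480x640 float32, mm along the optical axis (not along the pixel's ray), 0 where there is no reading), "intrinsics" (3x3 intrinsics, pixels), "R" (3x3) and "t" (3): a world point X has camera coordinates R X + t; the wrist camera has in their place "hand_eye" (4x4, takes a point from camera to tool coordinates, whose origin is the TCP and whose axes are the tool frame's). Camera axes: x right, y down, z forward; pixel columns grow to the right and rows downward; lengths in mm; the calibration is good to about 2 mm. A picture is of the moment at which its call begins: read the wrist's pose just before it.
A pose or a line that the arm cannot do raises env.PlanningError and nothing moves.
- env.job_done(): hands the job in, once; it reports no verdict.
Readings, each from a call of its own:
- env.read_time(): time.
- env.read_q(): joint angles.
- env.read_joint_velocities(): joint speeds.
- env.read_joint_torque(): joint torques, N m.
- env.read_tcp_pos(): TCP position.
- env.read_tcp_rot(): TCP orientation.
- env.read_force(): force on the tool from outside, world axes, zero at the start.
- env.read_moment(): the same for the moment, N m.
- env.read_gripper_width(): finger opening in mm.
Only numpy, scipy, OpenCV 4.12 (cv2) and the standard library are available. Lean on these libraries where they do the work, as an engineer would, in place of code of your own. Each camera call takes 0.05 s, during which the arm holds its last target.

## Working session

There is one attempt and no reset: what is moved stays moved. The work goes in short steps, each a Python script; the robot and the scene stay as the last script left them, time stands still between calls to the robot, and variables do not carry over. Pictures are saved under pics/ and viewed, and the job is handed in when it is done.

```bash
mkdir -p pics; python3 - <<'E'
from plant import env
import cv2,numpy as np
print(env.read_time(),env.read_q(),env.read_tcp_pos(),env.read_tcp_rot(),env.read_force(),env.read_gripper_width())
for n in ["scene","top","wrist"]:
    c=env.read_camera(n); cv2.imwrite(f"pics/{n}0.png",c["image"][:,:,::-1]); np.savez(f"pics/{n}0.npz",**c)
    print(n,c["intrinsics"].tolist(),[ (k,np.round(c[k],3).tolist()) for k in("R","t","hand_eye") if k in c])
print(env.read_time())
E
```

```text
0.0 [ 1.48462410e+00  3.85574433e-01  6.62390517e-03 -5.10898911e-04
 -1.19398739e+00 -2.58557931e-01] [211.01483541 587.66169484 221.44628984] [-8.70890984e-04 -5.75273449e-01  8.17960425e-01 -6.66727974e-04] [0.03550395 0.46720574 1.14360703] 86.66302990966663
scene [[510.61676712264574, 0.0, 318.01868854240905], [0.0, 510.61676712264574, 230.48571879463566], [0.0, 0.0, 1.0]] [('R', [[-0.835, 0.551, 0.022], [0.371, 0.591, -0.716], [-0.407, -0.59, -0.698]]), ('t', [399.12, -169.615, 1230.923])]
top [[454.274295853017, 0.0, 313.4142042404446], [0.0, 454.274295853017, 239.62337981453103], [0.0, 0.0, 1.0]] [('R', [[0.013, -1.0, -0.006], [-1.0, -0.012, -0.016], [0.016, 0.006, -1.0]]), ('t', [32.144, 512.34, 862.401])]
wrist [[344.454882161119, 0.0, 318.18258963028353], [0.0, 344.454882161119, 243.05874535467268], [0.0, 0.0, 1.0]] [('hand_eye', [[1.0, 0.0, -0.0, -2.083], [-0.0, 0.953, 0.303, -84.881], [0.001, -0.303, 0.953, -161.488], [0.0, 0.0, 0.0, 1.0]])]
0.15
```

View pics/scene0.png

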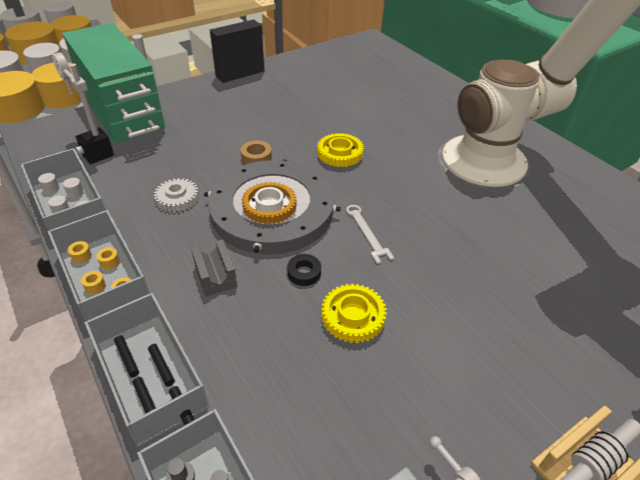

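View pics/top0.png

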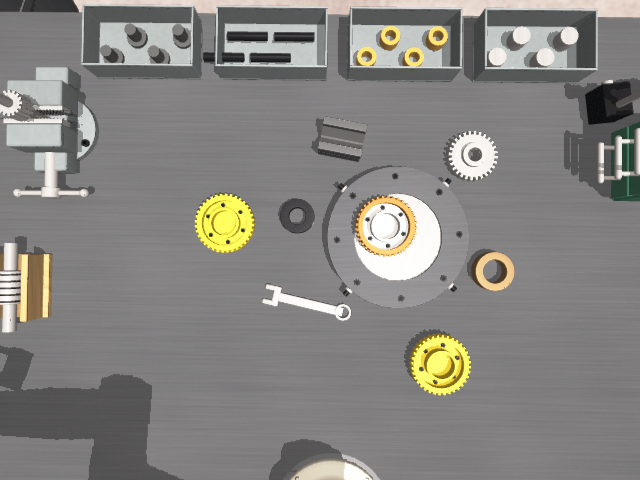

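View pics/wrist0.png

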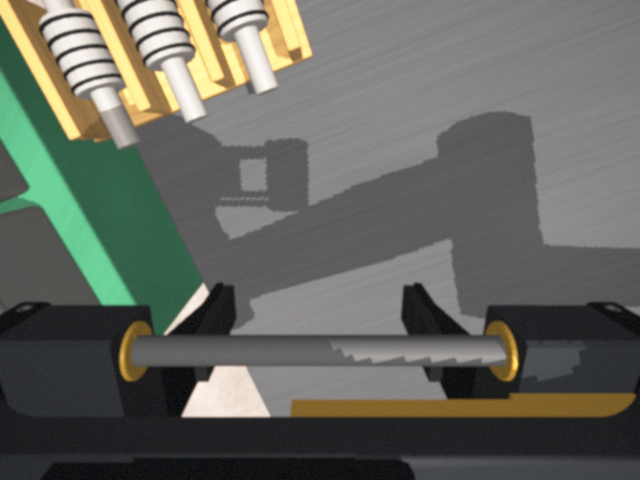

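The top view shows the worm wheel (bronze) at about pixel (386,225), the nest centred near (398,237) with a white open face, and yellow look-alikes at (224,222) and (441,363). Next I'll measure these.

```bash
cat > h.py <<'E'
import numpy as np,cv2
def ray(c,u,v,z):
    R,t,K=c["R"],c["t"],c["intrinsics"]
    d=R.T@np.linalg.solve(K,np.array([u,v,1.])); o=-R.T@t
    return o+d*(z-o[2])/d[2]
def blobs(m,amin=200):
    cs,_=cv2.findContours(m.astype(np.uint8),cv2.RETR_EXTERNAL,cv2.CHAIN_APPROX_NONE)
    return [c for c in cs if cv2.contourArea(c)>amin]
def proj(c,X):
    p=c["intrinsics"]@(c["R"]@np.asarray(X,float)+c["t"]); return p[:2]/p[2]
def fitcirc(P):
    A=np.c_[2*P[:,:2],np.ones(len(P))]; s=np.linalg.lstsq(A,(P[:,:2]**2).sum(1),rcond=None)[0]
    return s[:2],np.sqrt(s[2]+s[:2]@s[:2])
def circ_world(c,cont,z):
    return fitcirc(np.array([ray(c,u,v,z) for u,v in cont.reshape(-1,2)]))
E
python3 - <<'E'
from h import *
for n in ["top","scene"]:
    c=np.load(f"pics/{n}0.npz"); im=c["image"]; hsv=cv2.cvtColor(im,cv2.COLOR_RGB2HSV); D=c["depth"]
    m=cv2.inRange(hsv,(8,130,90),(21,255,255))
    for b in blobs(m):
        (u,v),r=cv2.minEnclosingCircle(b); h=cv2.convexHull(b); print(n,"orange",u,v,r,circ_world(c,h,60))
    # hub
    m=cv2.inRange(hsv,(0,0,200),(180,40,255))
    for b in blobs(m): 
        (u,v),r=cv2.minEnclosingCircle(b);print(n,"white",u,v,r,circ_world(c,cv2.convexHull(b),30))
c=np.load("pics/top0.npz")
# disc inner edge: heights by depth
D=c["depth"]
for u,v in [(386,225),(402,212),(375,225),(360,225),(425,255),(345,237),(460,220),(310,300)]:
    d=D[v,u]; X=c["R"].T@(np.linalg.solve(c["intrinsics"],np.array([u,v,1.]))*d-c["t"]); print((u,v),X.round(1))
im=c["image"][155:320,315:480,::-1]
cv2.imwrite("pics/crop.png",cv2.resize(im,None,fx=3.6,fy=3.6,interpolation=cv2.INTER_CUBIC))
E
```

```text
top orange 385.26165771484375 225.9611358642578 30.32523536682129 (array([537.24997126, -89.26059561]), np.float64(53.509267077058766))
top white 332.5 478.0 38.513084411621094 (array([15.02044586, -2.65888385]), np.float64(91.54201003090049))
top white 6.5 316.6071472167969 15.080035209655762 (array([361.51450808, 609.90729489]), np.float64(25.92050379023505))
top white 306.68853759765625 303.672119140625 44.7684326171875 (array([388.58401537,  49.642946  ]), np.float64(76.32620721912923))
top white 8.5 256.0 13.756916999816895 (array([473.29935304, 600.85343425]), np.float64(24.774950374958546))
top white 384.82257080078125 225.8225860595703 23.080575942993164 (array([538.58343703, -93.80948571]), np.float64(42.10605856351934))
top white 397.0211181640625 236.65492248535156 43.40266036987305 (array([ 518.94035597, -116.0590077 ]), np.float64(79.73387093276844))
top white 39.0 174.0 32.01572036743164 (array([625.39924281, 551.63490647]), np.float64(51.841738624442435))
top white 473.0 155.0 24.413209915161133 (array([ 671.89175156, -255.115422  ]), np.float64(44.87111853382057))
top
[... 2914 characters left out ...]
ite 175.5 191.5 20.796733856201172 (array([ 679.3209193 , -242.71023856]), np.float64(42.734134755584904))
scene white 271.0 199.5 37.272743225097656 (array([ 519.70170596, -116.00642138]), np.float64(76.88561560286895))
scene white 455.0 149.5 16.101341247558594 (array([ 48.30541227, -19.50301983]), np.float64(60.231416801606))
scene white 40.5 49.5 16.86722755432129 (array([  765.90395057, -1077.30102493]), np.float64(46.26397302091012))
(386, 225) [539.3 -92.7  48.4]
(402, 212) [ 563.2 -121.5   48.3]
(375, 225) [539.1 -72.9  47.7]
(360, 225) [538.  -44.4  62.3]
(425, 255) [ 485.7 -167.6   32. ]
(345, 237) [516.9 -19.6  36.9]
(460, 220) [ 550.9 -230.8   34.2]
(310, 300) [397.5  43.5   9.7]
```

View pics/crop.png

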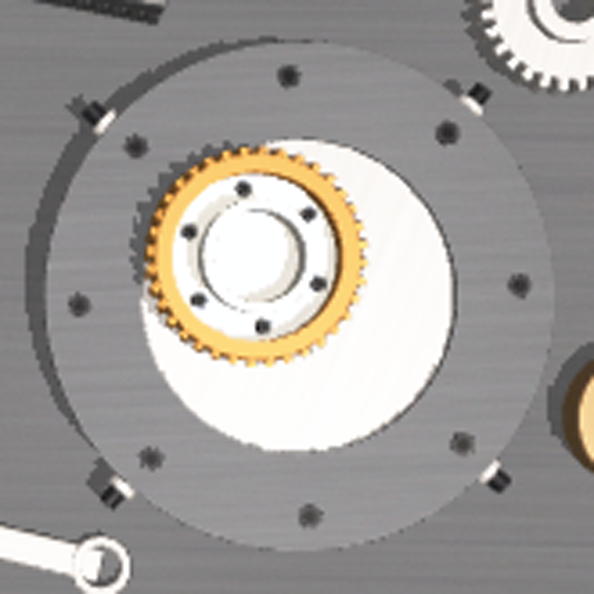

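```bash
cat >> h.py <<'E'
from scipy.spatial.transform import Rotation as Ro
def quat_down(yd):
    y=np.array([yd[0],yd[1],0.]);y/=np.linalg.norm(y);z=np.array([0,0,-1.]);x=np.cross(y,z)
    q=Ro.from_matrix(np.c_[x,y,z]).as_quat(); return [q[3],q[0],q[1],q[2]]
E
python3 - <<'E'
from h import *
from plant import env
s=np.load("pics/scene0.npz"); t=np.load("pics/top0.npz")
# hub cross-check: project top-derived centre in scene and mark
im=s["image"][:,:,::-1].copy(); C=np.array([537.3,-89.5,66.])
for r,z in ((28,66),(55,60)):
  pts=np.array([proj(s,[C[0]+r*np.cos(a),C[1]+r*np.sin(a),z]) for a in np.linspace(0,6.28,60)])
  for p in pts: im[int(round(p[1])),int(round(p[0]))]=(255,0,0)
pts=np.array([proj(s,[519+80*np.cos(a),-116+80*np.sin(a),35]) for a in np.linspace(0,6.28,90)])
for p in pts: im[int(round(p[1])),int(round(p[0]))]=(0,0,255)
cv2.imwrite("pics/chk.png",cv2.resize(im[140:270,190:350],None,fx=4.5,fy=4.5,interpolation=cv2.INTER_NEAREST))
d=np.array([519,-116])-np.array([537.3,-89.5]);print(d)
for sg in (1,-1):
  for a in (0,.5,-.5):
    dd=Ro.from_euler('z',a).as_matrix()[:2,:2]@(-d*sg)
    print(sg,a,np.round(env.solve_ik([537.3,-89.5,49],quat_down(dd)),2))
E
```

```text
[-18.3 -26.5]
1 0 [ 0.13  0.44 -0.41  0.   -0.72 -0.74]
1 0.5 [ 0.13  0.44 -0.41  0.   -0.72 -0.24]
1 -0.5 [ 0.13  0.44 -0.41  0.   -0.72 -1.24]
-1 0 [ 0.13  0.44 -0.41  0.   -0.72  2.4 ]
-1 0.5 [ 0.13  0.44 -0.41  0.   -0.72  2.9 ]
-1 -0.5 [ 0.13  0.44 -0.41  0.   -0.72  1.9 ]
```

View pics/chk.png

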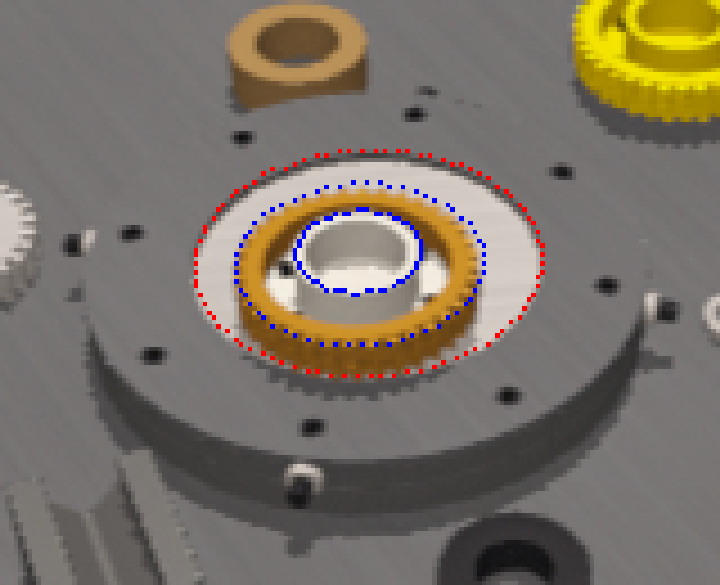

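The hub and face outlines from the top view agree with the scene view within about 2 mm. Next I close the fingers and move above the cup, then check with the wrist camera.

```bash
python3 - <<'E'
from h import *
from plant import env
env.close(10)
q=quat_down([18.3,26.5]); env.move_ptp([538,-88.8,110],q); 
print(env.read_time(),env.read_tcp_pos(),env.read_force(),env.read_gripper_width())
R=env.read_tcp_rot();p=env.read_tcp_pos()
c=env.read_camera("wrist");cv2.imwrite("pics/w1.png",c["image"][:,:,::-1]);np.savez("pics/w1.npz",**c,p=p,q=R)
c=env.read_camera("top");cv2.imwrite("pics/t1.png",c["image"][100:400,200:520,::-1]);np.savez("pics/t1.npz",**c)
E
```

```text
4.3583 [538.37889648 -88.10726958 110.15033357] [-0.02088004  1.18661543 -0.46186915] 0.33244093571495825
```

View pics/w1.png

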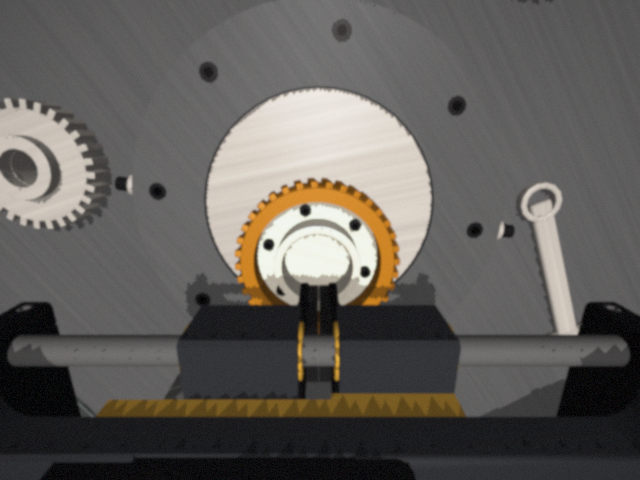

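View pics/t1.png

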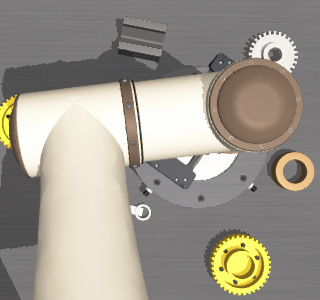

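The wrist view (w1) shows the wheel at about (318,255) with the fingertips above the hub, and the white face is clear with no bore visible. I'll measure the wheel and face from it.

```bash
cat >> h.py <<'E'
def wcam(c,p,q):
    T=np.eye(4);T[:3,:3]=Ro.from_quat([q[1],q[2],q[3],q[0]]).as_matrix();T[:3,3]=p
    M=np.linalg.inv(T@c["hand_eye"]); return dict(R=M[:3,:3],t=M[:3,3],intrinsics=c["intrinsics"],image=c["image"],depth=c["depth"])
def rimfit(c,z=60.,vmax=285):
    """wheel centre from outer bronze edge seen in the wrist view (upper part)"""
    hsv=cv2.cvtColor(c["image"],cv2.COLOR_RGB2HSV); m=cv2.inRange(hsv,(8,130,80),(21,255,255)); m[vmax:]=0
    b=max(blobs(m,300),key=cv2.contourArea); h=cv2.convexHull(b).reshape(-1,2); h=h[h[:,1]<vmax-5]
    P=np.array([ray(c,u,v,z) for u,v in h]); return fitcirc(P)
def facefit(c,z=35.,vmax=200):
    hsv=cv2.cvtColor(c["image"],cv2.COLOR_RGB2HSV); m=((hsv[...,2]>165)&(hsv[...,1]<60)).astype(np.uint8); m[:,:160]=0;m[:,500:]=0
    m[:80]=0;b=max(blobs(m,300),key=cv2.contourArea); h=cv2.convexHull(b).reshape(-1,2); h=h[h[:,1]<vmax]
    P=np.array([ray(c,u,v,z) for u,v in h]); return fitcirc(P)
E
python3 - <<'E'
from h import *
d=dict(np.load("pics/w1.npz")); c=wcam(d,d["p"],d["q"])
print(rimfit(c),facefit(c),facefit(c,vmax=230))
for k in [(208,71),(457,105),(342,30)]: print(ray(c,*k,35))
print("screws",ray(c,123,184,25),ray(c,506,230,25))
# depth profile & cup
D=d["depth"]
def X(u,v): return c["R"].T@(np.linalg.solve(c["intrinsics"],np.array([u,v,1.]))*D[v,u]-c["t"])
for k in [(318,250),(318,188),(320,120),(300,290),(336,290),(306,300),(330,300),(318,300)]: print(k,X(*k).round(1))
E
```

```text
(array([539.22145245, -89.69839779]), np.float64(53.44510315434173)) (array([ 521.3538445, -113.3592397]), np.float64(77.96280487497448)) (array([ 521.31950619, -113.41810798]), np.float64(77.90874714824827))
[ 528.23491268 -224.79219468   35.        ]
[ 409.84502678 -119.40007169   35.        ]
[ 447.29103019 -196.21754097   35.        ]
screws [ 626.77215765 -206.02482132   25.        ] [416.65477575 -20.12826021  25.        ]
(318, 250) [537.1 -91.2  42.4]
(318, 188) [ 511.1 -129.    57.7]
(320, 120) [ 487.  -161.8   29.4]
(300, 290) [ 541.3 -100.6  118.7]
(336, 290) [526.7 -90.9 119.1]
(306, 300) [538.5 -98.8 129.4]
(330, 300) [529.7 -92.2 128.5]
(318, 300) [535.7 -93.3 123.6]
```

```bash
cat > m.py <<'E'
from h import *
from plant import env
Q=quat_down([18.3,26.5]); Z=49.; S=11.
W0=np.array([539.2,-89.6]); F=np.array([520.5,-114.7])
d0=(F-W0)/np.linalg.norm(F-W0)
def arc(deg,r=20.5): return W0+r*(Ro.from_euler('z',deg,degrees=True).as_matrix()[:2,:2]@d0)
def see(tag):
    p=np.array(env.read_tcp_pos());q=env.read_tcp_rot();c0=env.read_camera("wrist")
    cv2.imwrite(f"pics/{tag}.png",c0["image"][:,:,::-1]);np.savez(f"pics/{tag}.npz",**c0,p=p,q=q)
    c=wcam(c0,p,q);w,r=rimfit(c)
    D=c["depth"]; zs=None
    hsv=cv2.cvtColor(c["image"],cv2.COLOR_RGB2HSV); m=cv2.inRange(hsv,(8,130,80),(21,255,255)); m[285:]=0
    v,u=np.nonzero(m); P=(np.linalg.inv(c["intrinsics"])@np.c_[u,v,np.ones(len(u))].T*D[v,u]); zz=(c["R"].T@(P-c["t"][:,None]))[2]
    zs=np.percentile(zz[D[v,u]>0],[50,80,90,95])
    print(tag,"t",round(env.read_time(),2),"tcp",p.round(1),"wheel",w.round(1),"r",round(r,1),"rimz",zs.round(1),"F",np.round(env.read_force(),1))
    return w
def push(W,P,vel=20,sf=8):
    d=(P-W)/np.linalg.norm(P-W)
    if env.line_to([*(W+(S-2)*d),Z],vel=50,stop_force=sf): print("stop while repositioning",env.read_tcp_pos(),env.read_force()); return True
    r=env.line_to([*(P+S*d),Z],vel=vel,stop_force=sf); print("pushed",r,np.round(env.read_tcp_pos(),1),np.round(env.read_force(),1)); return r
E
python3 - <<'E'
from m import *
print(env.line_to([*W0,Z],vel=60,stop_force=6),env.read_tcp_pos(),env.read_force())
r=push(W0,arc(-46)); w=see("a1"); print(arc(-46),"dist from W0",np.linalg.norm(w-W0))
E
```

```text
False [539.58433645 -89.56823354  49.43379944] [0.24467413 0.18257157 0.36580148]
pushed False [508.5 -93.5  49.3] [4.8 2.9 1.7]
a1 t 7.28 tcp [508.5 -93.5  49.3] wheel [514.8 -97.4] r 50.1 rimz [58.9 59.6 59.9 60.2] F [4.  1.8 2.4]
[518.86676254 -92.20949314] dist from W0 25.645796290515523
```

View pics/a1.png

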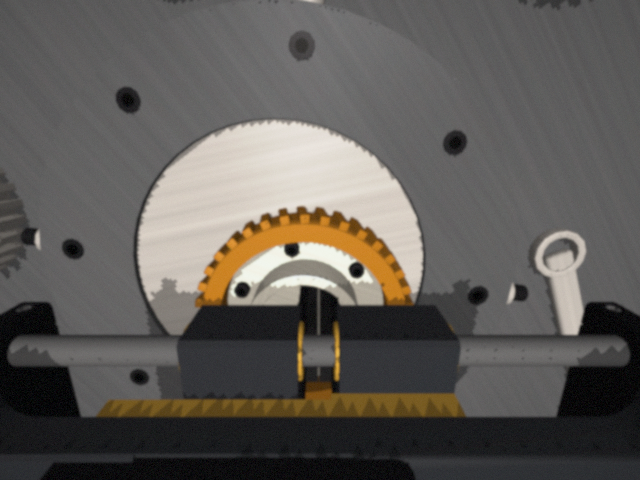

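The a1 view shows the wheel still up (rim z about 60). My outline fit is biased here because tooth flanks are included, so I'll refit using depth points from the rim's top only.

```bash
cat >> h.py <<'E'
from scipy.optimize import least_squares
def rimtop(c,vmax=300):
    """wheel centre, from bronze points of the rim's top plane by depth; radius held to outer 53.8"""
    D=c["depth"];hsv=cv2.cvtColor(c["image"],cv2.COLOR_RGB2HSV); m=cv2.inRange(hsv,(8,130,80),(21,255,255)); m[vmax:]=0; m[:100]=0
    m[D<=0]=0; v,u=np.nonzero(m); X=c["R"].T@(np.linalg.inv(c["intrinsics"])@np.c_[u,v,np.ones(len(u))].T*D[v,u]-c["t"][:,None])
    zt=np.percentile(X[2],90); k=X[2]>zt-3; P=X[:2,k].T.astype(np.float32)
    # rim top plane: annulus between inner and outer radius -> mean radius of top points
    h=cv2.convexHull(P).reshape(-1,2); cen=P.mean(0)
    # drop hull points on the cut side (line at vmax)
    uv=np.c_[u,v][k]; mm=np.zeros(m.shape,np.uint8); mm[uv[:,1],uv[:,0]]=1
    hu=cv2.convexHull(uv.astype(np.int32)).reshape(-1,2); hu=hu[hu[:,1]<vmax-8]
    H=np.array([ray(c,a,b,zt) for a,b in hu])[:,:2]
    s=least_squares(lambda x:np.hypot(*(H-x).T)-54,cen,loss='soft_l1'); return s.x,zt,np.std(s.fun)
E
python3 - <<'E'
from m import *
for n in("w1","a1"):
    d=dict(np.load(f"pics/{n}.npz")); c=wcam(d,d["p"],d["q"]); print(n,rimtop(c,290),facefit(c,vmax=200))
E
```

```text
w1 (array([539.94895512, -88.52127147]), np.float64(59.83293237347342), np.float64(0.24834147317746316)) (array([ 521.3538445, -113.3592397]), np.float64(77.96280487497448))
a1 (array([518.72217813, -91.95878834]), np.float64(59.912877932521106), np.float64(0.16982224431524676)) (array([ 519.6582673 , -114.31662477]), np.float64(76.683635697623))
```

The refit gives the wheel at (518.7,-92.0), within 0.3 mm of where the push should have put it. I'll now sweep the arc.

```bash
sed -i 's/w,r=rimfit(c)/w,r,_=rimtop(c,290)/' m.py
python3 - <<'E'
from m import *
w=np.array([518.7,-92.0])
for i,a in enumerate((-16,15,46)):
    r=push(w,arc(a)); w=see(f"b{i}"); print("target",arc(a).round(1))
    if r or np.linalg.norm(w-arc(a))>3.5: break
E
```

```text
pushed False [ 527.1 -112.3   49. ] [-0.7  1.2 -1.7]
b0 t 8.59 tcp [ 527.1 -112.3   49. ] wheel [ 526.8 -101. ] r 62.1 rimz [56.9 60.7 61.9 62.5] F [-1.   2.1 -0.5]
target [ 522.9 -102. ]
```

View pics/b0.png

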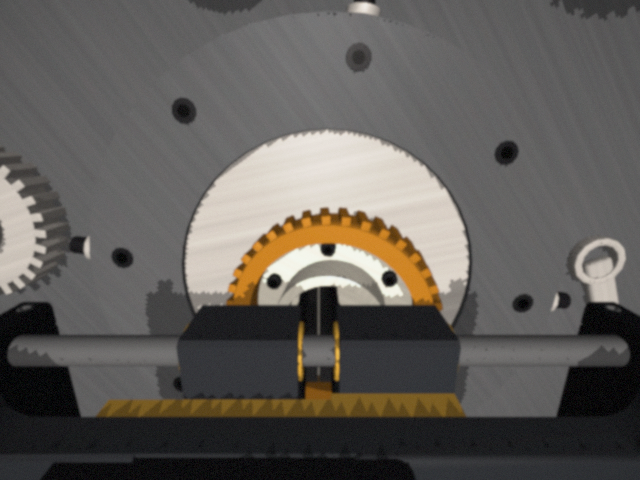

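```bash
cat >> h.py <<'E'
def plane(c,vmax=300):
    """plane of white web/hub-free bronze top via robust fit: returns z gradient"""
    D=c["depth"];hsv=cv2.cvtColor(c["image"],cv2.COLOR_RGB2HSV); m=cv2.inRange(hsv,(8,130,120),(21,255,255)); m[vmax:]=0; m[:100]=0
    m=cv2.erode(m,np.ones((3,3)));m[D<=0]=0; v,u=np.nonzero(m); X=(c["R"].T@(np.linalg.inv(c["intrinsics"])@np.c_[u,v,np.ones(len(u))].T*D[v,u]-c["t"][:,None])).T
    cen=X.mean(0); A=np.c_[X[:,:2]-cen[:2],np.ones(len(X))]
    s=least_squares(lambda x:A@x-X[:,2],[0,0,60.],loss='soft_l1',f_scale=.5).x
    return s, cen[:2]
E
python3 - <<'E'
from m import *
for n in("w1","a1","b0"):
    d=dict(np.load(f"pics/{n}.npz")); c=wcam(d,d["p"],d["q"]); s,cen=plane(c,290); w=rimtop(c,290)[0]
    print(n,"grad",s[:2].round(3),"z at wheel centre",s[2]+s[:2]@(w-cen), w)
E
```

```text
w1 grad [0.006 0.011] z at wheel centre 59.304899896619595 [539.94895512 -88.52127147]
a1 grad [0.003 0.011] z at wheel centre 59.55500841721038 [518.72217813 -91.95878834]
b0 grad [-0.099  0.07 ] z at wheel centre 58.051457472112396 [ 526.77209194 -100.99133187]
```

b0 shows the wheel tipped: the rim slopes about 7° down toward (+x,−y), so the spigot edge has entered the bore. I'll drag on in that direction until the push rises.

```bash
python3 - <<'E'
from m import *
w=np.array([526.5,-101.]); d=np.array([.82,-.57])
r=push(w,w+14*d,vel=15,sf=10); w=see("c0")
d=dict(np.load("pics/c0.npz")); c=wcam(d,d["p"],d["q"]); s,cen=plane(c,290); print(s.round(3),s[2]+s[:2]@(w-cen))
E
```

```text
pushed True [ 539.4 -111.3   47.8] [-1.1  1.1  0.8]
c0 t 9.69 tcp [ 539.4 -111.3   47.8] wheel [ 531.7 -104. ] r 52.0 rimz [51.1 51.7 52.  52.2] F [-0.5  0.9 -0.5]
[2.000e-03 5.000e-03 5.127e+01] 51.46161659275236
```

View pics/c0.png

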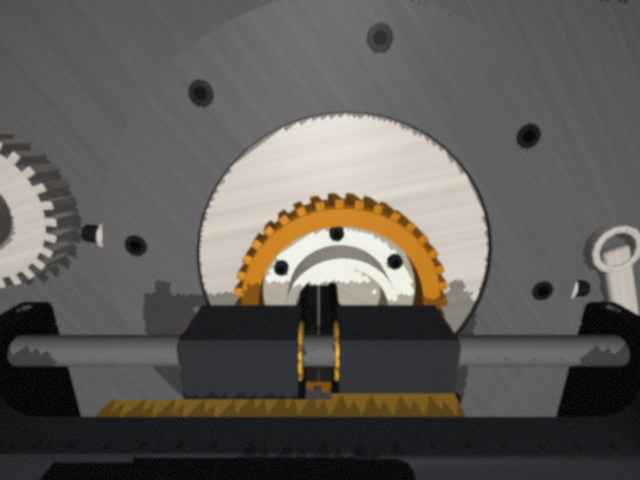

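The rim is now 8 mm lower (z about 52), level, and the push stopped on force. I'll centre the tip in the cup, withdraw, and move clear for a final look.

```bash
python3 - <<'E'
from m import *
w=np.array([531.7,-104.])
env.line_to([*w,50],vel=40,stop_force=15); print(np.round(env.read_force(),1))
env.line_to([*w,160],vel=100)
see("d0")
env.move_ptp([330,300,220],Q)
print(env.read_time())
for n in("top","scene"):
    c=env.read_camera(n);cv2.imwrite(f"pics/{n}2.png",c["image"][:,:,::-1]);np.savez(f"pics/{n}2.npz",**c)
c=np.load("pics/top2.npz");print(rimtop(c,480) if 0 else "")
d=dict(np.load("pics/d0.npz")); c=wcam(d,d["p"],d["q"]); s,cen=plane(c,290); print(s.round(3)); print(rimtop(c,290))
a=cv2.imread("pics/top0.png")[120:340,200:520];b=cv2.imread("pics/top2.png")[120:340,200:520]
cv2.imwrite("pics/ba.png",cv2.resize(np.vstack([a,b]),None,fx=1.35,fy=1.35))
E
```

```text
[ 0.9 -0.6 -0.3]
d0 t 11.39 tcp [ 531.2 -104.   159.3] wheel [ 531.7 -103.5] r 52.2 rimz [51.1 51.8 52.1 52.4] F [-0.  -0.6  0.3]
13.0583

[2.0000e-03 3.0000e-03 5.1345e+01]
(array([ 531.7097123 , -103.52355992]), np.float64(52.1613489010635), np.float64(0.25553538290454597))
```

View pics/ba.png

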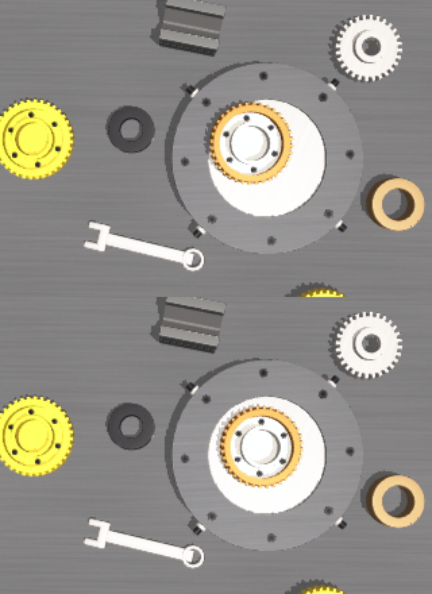

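View pics/scene2.png

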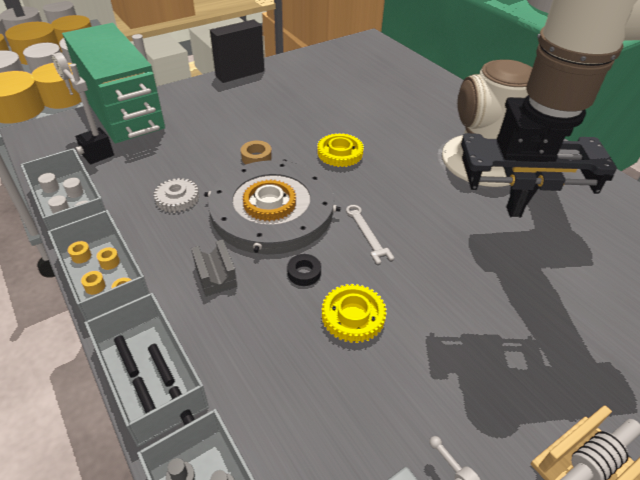

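The before and after views show the wheel seated on the disc at about (269,198) in the scene view. The other parts are unmoved and the arm is clear.

```bash
python3 - <<'E'
from plant import env
env.job_done(); print(env.read_time())
E
```

```text
the job is handed in; nothing more can be done
the job is handed in; nothing more can be done
```

The worm wheel is seated in the nest's bore with its rim flat on the disc. I handed the job in shortly after the 13 s mark, against the 51 s limit; no verdict is reported.

**What I did:** I put the closed fingertips into the wheel's cup and dragged it about 21 mm, then swept sideways. It tipped about 7° into the bore, so I pushed on in the direction of the tilt until the 10 N force stop tripped. I then centred the fingertips in the cup, withdrew them upwards and moved the arm clear.

**Last checks:**
- **Height:** the rim top fell from z ≈ 60 to 52 mm, matching the 8 mm drop, and the rim is level to within 0.004 slope.
- **Position:** the wheel is at about (531.7, −103.5), roughly 16 mm from the face's middle. That is within the bore's allowed region, and it did not shift when I withdrew.
- **Other parts:** in the before and after pictures none of the other parts around the nest, nor the yellow look-alikes, has visibly moved.

**What disagreed:** my first outline fit of the wheel in the wrist view was about 6.7 mm off because it included the tooth flanks. I replaced it with a fit to the rim's top only, which agreed with where the push should have left the wheel to about 0.3 mm.

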